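Close the board rack: square up the board, then stack the upper tier

ROBOT

A 7-joint arm with a two-finger parallel gripper is mounted at the origin on the work surface. World frame = base frame: x ahead of the robot, y to its left, z up, the work surface at z = 0. Lengths are in m, angles in rad, forces in N, time in s.
With the tool pointing down it reaches from about 0.425 to 0.925 m from the base axis. Payload 6.8 kg.
Tool frame: the origin (TCP) lies where the fingers leave the gripper's body, on its centre line; the fingertips stand 73 mm ahead of it and the grasp point (between the pads) lies 54 mm ahead of it; z points along the fingers, y is the line along which they close (so a half turn about z gives the same grasp; the last joint's range is limited). The gripper opens to 85 mm and grips with 20 to 120 N. Pads are 22 mm wide; open, the fingers measure 114 mm over their backs; the gripper's body (76 mm by 85 mm) begins 54 mm behind the grasp point. The pads swing forward as they close: fully open they stand 13 mm farther back than shut.
Start: joints at [-1.33, 0.477, 0.022, 1.555, -0.011, 1.109, -0.083], TCP at [0.231, 0.634, 0.304] pointing down, gripper open.
Joint ranges: [-2.96, 2.96], [-0.34, 2.1], [-1.41, 1.46], [0.24, 2.44], [-1.37, 4.51], [0.17, 1.92], [-2.96, 2.96]. Speed limits (rad/s): [2.39, 2.39, 3.14, 3.14, 3.14, 3.14, 3.14].

INTERFACE

Orientations are given as a rotation vector (axis times angle).
In Python, from bench import r, viewer gives the robot as it stands (r), with the cameras (viewer).
- The arm moves only by the shell command python3 drive.py [OPENING] [FORCE], which reads ROWS from standard input. ROWS is a JSON list of rows, 1 to 5 of them, each of 6 numbers: dx, dy, dz in normalised numbers (1 is 0.5 m), then a rotation vector rx, ry, rz in shares of 4 rad (1.0 is 4 rad); each row is the pose to reach, as a shift and turn from the pose commanded when the command began, along the tool's axes at that moment; what a row does not reach only later rows make up. A row lasts 1/10 s, in which the tool goes at most 0.05 m and 0.15 rad, less where a joint would pass 70% of its speed; a pose out of reach is approached as far as the arm can. OPENING is the finger opening in m, set as the command begins (- or left out keeps the last). The fingers move at their own pace and stop on an object; FORCE is the grip in N (left out, the last holds). Time passes only in rows, so rows that do not move let the fingers close. It prints the time, the measured TCP pose, the force, the opening and the grip force at its end. Input that does not fit is refused with a message, and nothing moves.
- r.get_obs(): the state, without advancing time (a new reading comes with each control period).
- viewer.grab_frame(name): name is "scene" or "top" or "wrist"; returns (picture, depth): 384x512x3 uint8, blue, green, red; 384x512 float32, m along the optical axis (not along the pixel's ray), 0 where there is no reading.
- viewer.camera_info(name): a dict with "camera_matrix" (3x3 intrinsics, pixels), "R" (3x3) and "t" (3): a world point X has camera coordinates R X + t. Camera axes: x right, y down, z forward; pixel columns grow to the right and rows downward; lengths in m; the calibration is good to about 2 mm. A picture is of the moment at which its call begins: read the wrist's pose just before it. camera_info takes no time and is no camera call; for the wrist camera it gives the pose at the moment of the call.
- r.hand_in(): hands the job in; it is judged then, once.
The state is a dict: "clock": time; "joints": joint angles; "qvel": joint speeds; "tau": joint torques, N m; "tcp_pos": TCP position; "orientation": TCP orientation; "contact_force": force on the tool from outside, world axes, zero at the start; "moment": the same for the moment, N m; "grip_width": finger opening in m; "gripper_force": force on a finger pad.
Only numpy, scipy, OpenCV 4.12 (cv2) and the standard library are available. Lean on these libraries where they do the work, as an engineer would, in place of code of your own. Each camera call takes 0.05 s, during which the arm holds its last target. There are 200 camera calls.

TASK

First slide the small green circuit board, which lies askew on the bottom tier of the rack, into the yellow corner stop so that it lies flat and flush against both walls. Then stack the upper tier on the bottom tier: red post in the red socket, all four posts fully home, lowered rather than dropped, and let go of it with the board still flush in its corner. Leave the pen cup, the tin, the test meter and the spool where they are.

Things in the scene. Friction and masses are not known exactly. Their poses are not given: they have to be found in the camera images.
- base_tier: bottom tier of the rack, fixed to the bench: aluminium plate 220 (x) x 170 (y) x 12 mm thick; on each corner, centred at x = +-90, y = +-65 mm, a socket block 34 x 34 mm, top at z = 40 mm. The block at +x,+y is red, the others black. Yellow corner stop beside the red block. Plate edges on the -x and -y sides have no walls. Origin: centre of the underside, on the bench; z up.
- corner (a point): inner corner of the yellow L-shaped stop at plate level (base_tier x = 70, y = 45, z = 12 mm), axes as base_tier. Walls 6 mm thick, 12 mm high above the plate: one runs along y (inner face at base_tier x = 70, from y = -17 to 48), the other along x (inner face at y = 45, from x = 4 to 70). The board comes from the -x, -y side.
- board_home (a point): point on top of the plate (base_tier x = 40, y = 22.5, z = 12 mm) where the centre of the board's underside is when the board is flush against both walls of the corner stop; axes as base_tier
- board: small green circuit board in a rigid carrier, 60 (x) x 45 (y) x 8 mm, 40 to 85 g, lying flat and skewed on the plate of the bottom tier, 2 to 6 cm away from the corner. Origin: centre of its underside; z up. Its long side goes along base_tier x; it starts within 0.4 rad of that and slides easily when pushed at its edges.
- upper_tier: loose upper tier, 0.44 to 0.72 kg, standing on the bench on four round posts 14 mm in diameter, feet tapering to 8 mm over the last 7 mm, at x = +-90, y = +-65 mm; post at +x,+y red, the others steel. Slatted deck 200 x 146 mm at z = 75 to 85 mm, black carrying handle above. Origin: centre between the feet, level with their lower ends; z up.
- handle (a point): centre of the upper tier's black handle bar (upper_tier x = 0, y = 0, z = 125 mm), over the balance point; bar along upper_tier x, 134 mm long, 18 mm wide (y), 16 mm high (z = 117 to 133), on legs at x = +-60 mm, with a 32 mm gap between bar and deck; axes as upper_tier
- post0 (a point): centre of the lower end of the upper tier's post at +x,+y (red)
- post1 (a point): centre of the lower end of the upper tier's post at -x,+y
- post2 (a point): centre of the lower end of the upper tier's post at -x,-y
- post3 (a point): centre of the lower end of the upper tier's post at +x,-y
- socket0 (a point): centre of the pocket floor of the bottom tier's socket at +x,+y (red) (base_tier z = 18 mm), where the matching post end comes to rest; pocket 18 mm square, 22 mm deep, mouth chamfered 3 mm
- socket1 (a point): centre of the pocket floor of the bottom tier's socket at -x,+y (base_tier z = 18 mm), where the matching post end comes to rest; pocket 18 mm square, 22 mm deep, mouth chamfered 3 mm
- socket2 (a point): centre of the pocket floor of the bottom tier's socket at -x,-y (base_tier z = 18 mm), where the matching post end comes to rest; pocket 18 mm square, 22 mm deep, mouth chamfered 3 mm
- socket3 (a point): centre of the pocket floor of the bottom tier's socket at +x,-y (base_tier z = 18 mm), where the matching post end comes to rest; pocket 18 mm square, 22 mm deep, mouth chamfered 3 mm
- pen_cup: red cup 64 mm across and 95 mm high with three pens standing out to about 125 mm; loose bystander. Origin: centre of its underside.
- tin: round tin with a red band, 60 mm across and 90 mm high; loose bystander. Origin: centre of its underside.
- meter: grey handheld test meter lying flat, 130 (x) x 70 (y) x 30 mm high; loose bystander. Origin: centre of its underside.
- spool: small yellow flanged wire spool standing upright, 44 mm across and 50 mm high; loose bystander. Origin: centre of its underside.

How it is judged:
By the outcome, as a careful person would: the job done as asked, in the order asked, and still so for the second after the job is handed in, with the robot touching nothing.
It also fails if it takes over 64 s, if anything falls off the work surface, if the arm or the gripper's body presses on something with over 40 N, if the wrist force passes 120 N, or if a joint passes its speed limit or range.

## Working session

There is one attempt and no reset: what is moved stays moved. The work goes in short steps, Python scripts to look and compute and a shell command to move; the robot and the scene stay as the last step left them, time stands still between calls to the robot, and variables do not carry over. Pictures are saved under pics/ and viewed, at most 10 in all, crops included, and the job is handed in when it is done.

```bash
ls; mkdir -p pics
python3 - <<'E'
from bench import r, viewer
import cv2,numpy as np
o=r.get_obs();print({k:np.round(v,3) for k,v in o.items()})
a=[]
for n in("scene","top"):
    im,d=viewer.grab_frame(n);np.savez(f"{n}0.npz",im=im,d=d);c=viewer.camera_info(n)
    print(n,c["camera_matrix"],-c["R"].T@c["t"],np.round(c["R"],3));cv2.imwrite(f"pics/{n}0.png",im)
E
```

```text
bench.py
drive.py
pics
{'clock': np.float64(0.0), 'joints': array([-1.33 ,  0.478,  0.022,  1.556, -0.012,  1.109, -0.083]), 'qvel': array([0.   , 0.   , 0.   , 0.002, 0.   , 0.001, 0.001]), 'tau': array([-2.0000e-03, -5.9644e+01,  1.6070e+00, -2.8120e+01,  1.2000e-02,
        9.0000e-03, -0.0000e+00]), 'tcp_pos': array([0.231, 0.634, 0.303]), 'orientation': array([-5.450e-01, -3.094e+00,  3.000e-03]), 'contact_force': array([-0.326, -0.051,  0.316]), 'moment': array([ 0.001, -0.03 , -0.004]), 'gripper_force': np.float64(0.0), 'grip_width': np.float64(0.085)}
scene [[367.85984014   0.         252.50299454]
 [  0.         367.85984014 193.42839444]
 [  0.           0.           1.        ]] [1.15332106 0.46034444 0.75484234] [[-0.568  0.823  0.   ]
 [ 0.532  0.367 -0.763]
 [-0.628 -0.433 -0.647]]
top [[363.19491719   0.         250.15698389]
 [  0.         363.19491719 187.13406465]
 [  0.           0.           1.        ]] [0.36775423 0.01931489 1.0163909 ] [[ 0.076 -0.997  0.   ]
 [-0.977 -0.075 -0.199]
 [ 0.199  0.015 -0.98 ]]
```

View pics/top0.png

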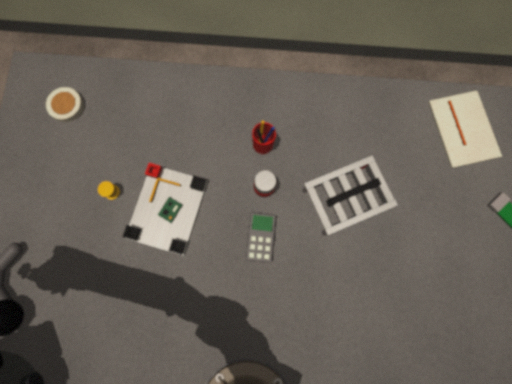

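View pics/scene0.png

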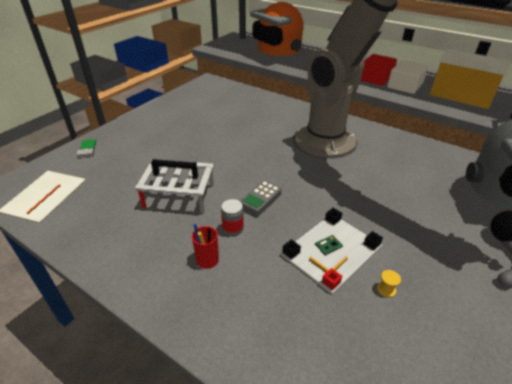

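Top view: the bottom tier is at (168,208) with red block (153,171), board (171,210) and stop at (165,185). The upper tier is at (350,195), cup (263,137), tin (265,182), meter (262,237), spool (108,190). In the scene view the red post is at (142,200), at the left front corner.

```bash
cat > h.py <<'E'
import numpy as np,cv2
from bench import r, viewer
from scipy.spatial.transform import Rotation as Ro
def ray(c,p):
    K=c["camera_matrix"];d=c["R"].T@np.linalg.solve(K,[p[0],p[1],1.]);return -c["R"].T@c["t"],d
def onz(c,p,z):
    o,d=ray(c,p);return o+d*(z-o[2])/d[2]
def proj(c,X):
    v=c["K"] if 0 else c["camera_matrix"]@(c["R"]@np.asarray(X,float)+c["t"]);return v[:2]/v[2]
def two(c1,p1,c2,p2):
    o,d=ray(c1,p1);q,e=ray(c2,p2)
    s=np.linalg.lstsq(np.c_[d,-e],q-o,rcond=None)[0];a,b=o+s[0]*d,q+s[1]*e
    return (a+b)/2,np.linalg.norm(a-b)
def blobs(m,amin=15):
    n,l,s,c=cv2.connectedComponentsWithStats(m.astype(np.uint8));return [(c[i].round(1),s[i,4]) for i in range(1,n) if s[i,4]>=amin]
def red(im):
    h=cv2.cvtColor(im,cv2.COLOR_BGR2HSV);return ((h[...,0]<6)|(h[...,0]>172))&(h[...,1]>150)&(h[...,2]>50)
def fmt():
    o=r.get_obs();R=Ro.from_rotvec(o["orientation"]).as_matrix();return o,o["tcp_pos"],R
E
python3 - <<'E'
from h import *
T=viewer.camera_info("top");S=viewer.camera_info("scene")
pr=lambda *a:print(*[np.round(x,3) if not isinstance(x,str) else x for x in a])
for n,p,q,z in[("red",(153,171),(332,278),.04),("b1",(200,184),(292,250),.04),("b2",(178,246),(334,216),.04),("b3",(132,232),(373,240),.04),("board",(171,210),(329,244),.02),
 ("cup",(263,137),(206,250),.095),("tin",(265,180),(232,207),.09),("meter",(262,237),(262,198),.03),("spool",(108,190),(389,280),.05)]:
    pr(n,onz(T,p,z),*two(T,p,S,q))
for p in[(305,187),(373,158),(396,202),(328,233)]:
    X=onz(T,p,.085);pr("deck",X,proj(S,X))
pr("handle",onz(T,(329,203),.133),onz(T,(379,183),.133))
im=np.load("scene0.npz")["im"];pr(*sum(map(list,blobs(red(im))),[]))
o,t,R=fmt();print(R.round(3));W=viewer.camera_info("wrist");pr(W["camera_matrix"],R.T@(-W["R"].T@W["t"]-t),W["R"]@R)
E
```

```text
red [0.591 0.306 0.04 ] [0.595 0.31  0.024] 0.002
b1 [0.564 0.172 0.04 ] [0.567 0.179 0.015] 0.007
b2 [0.392 0.213 0.04 ] [0.392 0.218 0.021] 0.003
b3 [0.419 0.34  0.04 ] [0.42  0.346 0.024] 0.001
board [0.489 0.248 0.02 ] [0.489 0.251 0.012] 0.003
cup [0.693 0.01  0.095] [0.711 0.01  0.041] 0.003
tin [ 0.578 -0.004  0.09 ] [ 0.579 -0.003  0.082] 0.001
meter [ 0.433 -0.008  0.03 ] [ 0.433 -0.005  0.009] 0.008
spool [0.526 0.418 0.05 ] [0.529 0.425 0.032] 0.0
deck [ 0.568 -0.11   0.085] [204.307 189.795]
deck [ 0.66  -0.286  0.085] [136.796 184.44 ]
deck [ 0.546 -0.347  0.085] [151.246 158.94 ]
deck [ 0.453 -0.174  0.085] [212.57  162.898]
handle [ 0.522 -0.164  0.133] [ 0.582 -0.286  0.133]
[377.1  69.2] 772 [142.  199.2] 63 [232.4 225.4] 222 [206.2 248. ] 776 [331.3 278.5] 255
[[-0.94   0.342 -0.   ]
 [ 0.342  0.94  -0.002]
 [-0.    -0.002 -1.   ]]
[[303.204   0.    258.174]
 [  0.    303.204 195.748]
 [  0.      0.      1.   ]] [ 0.078  0.    -0.071] [[-0.001  1.    -0.   ]
 [-0.952 -0.001 -0.307]
 [-0.307  0.     0.952]]
```

The manual's scale: shifts go in shares of 0.5 m and turns go in shares of 4 rad. Converting my numbers, -0.2 m is -0.4, -0.145 m is -0.29, -0.15 rad is -0.0375.

```bash
echo '[[-0.08, -0.058, 0, 0, 0, -0.0075], [-0.16, -0.116, 0, 0, 0, -0.015], [-0.24, -0.174, 0, 0, 0, -0.0225], [-0.32, -0.232, 0, 0, 0, -0.03], [-0.4, -0.29, 0, 0, 0, -0.0375]]' | python3 drive.py 0.085
python3 - <<'E'
from h import *
o,t,R=fmt();d=np.array([.485,.262,.303])-t;y=np.arctan2(R[1,1],R[0,1]);print(R.T@d,y,1.37-y)
E
```

```text
clock: 0.6
tcp_pos: [0.3698, 0.4277, 0.3036]
orientation: [-0.31, -3.126, 0.001]
contact_force: [0.4, -0.2, 1.0]
grip_width: 0.0848
gripper_force: 0.0
[-0.14546934 -0.13991974  0.00064832] 1.373338526488856 -0.0033385264888559085
```

Scaled: -0.14 m is -0.28, -0.136 m is -0.272.

```bash
echo '[[-0.07, -0.068, 0, 0, 0, 0], [-0.14, -0.136, 0, 0, 0, 0], [-0.21, -0.204, 0, 0, 0, 0], [-0.28, -0.272, 0, 0, 0, 0], [-0.28, -0.272, 0, 0, 0, 0]]' | python3 drive.py
python3 - <<'E'
from h import *
o,t,R=fmt();print(t,o["qvel"].round(3))
c=viewer.camera_info("wrist");im,d=viewer.grab_frame("wrist");np.savez("w1.npz",im=im,d=d,K=c["camera_matrix"],R=c["R"],t=c["t"]);cv2.imwrite("pics/w1.png",im)
E
```

```text
clock: 1.1
tcp_pos: [0.4834, 0.2611, 0.3039]
orientation: [0.33, 3.122, -0.005]
contact_force: [-0.2, 1.0, -0.1]
grip_width: 0.0851
gripper_force: 0.0
[0.48342752 0.26113619 0.30387235] [-0.064  0.004 -0.096 -0.004 -0.036  0.    -0.078]
```

View pics/w1.png

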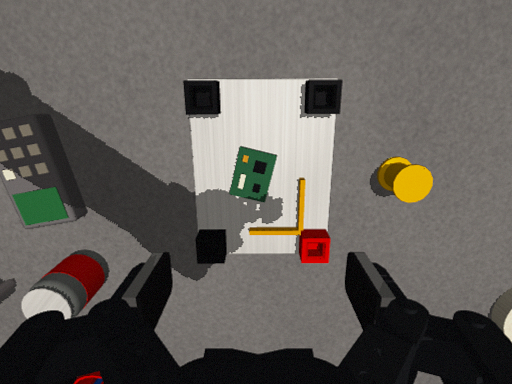

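Red block at (315,246), black blocks at (211,246), (203,97), (323,97), board at (253,173) skewed, inner corner of the stop at about (299,229).

```bash
cat >> h.py <<'E'
def cloud(c,d):
    v,u=np.mgrid[:d.shape[0],:d.shape[1]];K=c["camera_matrix"]
    P=np.stack([(u-K[0,2])/K[0,0]*d,(v-K[1,2])/K[1,1]*d,d],-1)
    return (P-c["t"])@c["R"]
def snap(name,n):
    c=viewer.camera_info(n);im,d=viewer.grab_frame(n);cv2.imwrite(f"pics/{name}.png",im);return c,im,d
def rectw(c,m,z):
    """largest blob of mask -> its contour cast on plane z -> min-area rectangle (centre, long-side yaw, sizes)"""
    cs,_=cv2.findContours(m.astype(np.uint8),cv2.RETR_EXTERNAL,cv2.CHAIN_APPROX_NONE);k=max(cs,key=cv2.contourArea)[:,0]
    w=np.array([onz(c,p,z)[:2] for p in k])
    (x,y),(a,b),_=q=cv2.minAreaRect((w*1e3).astype(np.float32));p=cv2.boxPoints(q)
    e=p[1]-p[0],p[2]-p[1];e=max(e,key=np.linalg.norm);ya=np.arctan2(e[1],e[0]);ya=(ya+np.pi/2)%np.pi-np.pi/2
    return np.array([x,y])/1e3,ya,(a,b)
def green(im):
    h=cv2.cvtColor(im,cv2.COLOR_BGR2HSV);return (h[...,0]>50)&(h[...,0]<90)&(h[...,1]>90)&(h[...,2]>25)
E
python3 - <<'E'
from h import *
c,im,d=snap("w2","wrist");P=cloud(c,d);z=P[...,2]
m=(abs(z-.04)<.006);m[280:]=0;m[:,:150]=0;m[:,360:]=0
n,l,s,ce=cv2.connectedComponentsWithStats(m.astype(np.uint8))
C=[]
for i in range(1,n):
    if s[i,4]<150: continue
    f=(l==i);q,ya,sz=rectw(c,f,.04);print(ce[i].round(1),s[i,4],"zmed",np.median(z[f]).round(4),q.round(4),round(ya,3),np.round(sz,1));C.append(q)
pl=(abs(z-.012)<.004);pl[280:]=0;pl[:,:150]=0;pl[:,360:]=0
print("plate z",np.median(z[pl]),rectw(c,pl|m,.012))
g=green(im);g[:,:200]=0;g[280:]=0;g=cv2.morphologyEx(g.astype(np.uint8),cv2.MORPH_CLOSE,np.ones((11,11)))
print("board z",np.median(z[g>0]),rectw(c,g,.02))
h=cv2.cvtColor(im,cv2.COLOR_BGR2HSV);y=(h[...,0]>15)&(h[...,0]<35)&(h[...,1]>120)&(h[...,2]>60);y[:,:200]=0;y[:,350:]=0;y[280:]=0
print("stop z",np.median(z[y]),rectw(c,y,.024))
E
```

```text
[197.9  99.2] 853 zmed 0.0404 [0.3936 0.2183] 1.364 [35.1 33.1]
[321.   99.4] 840 zmed 0.0405 [0.4202 0.3447] 1.364 [35.2 33.1]
[206.9 252. ] 616 zmed 0.0401 [0.5685 0.1817] -0.207 [35.  37.2]
[312.  251.9] 617 zmed 0.0401 [0.5951 0.3082] -0.207 [35.  37.2]
plate z 0.012751487233361974 (array([0.49446454, 0.26324585]), np.float32(-0.20665276), (178.158447265625, 218.60748291015625))
board z 0.02093074024100893 (array([0.49176273, 0.25101997]), np.float32(-0.45347846), (43.8545036315918, 59.66876220703125))
stop z 0.023940147019578285 (array([0.53721045, 0.271436  ]), np.float32(-0.20673013), (67.65170288085938, 73.656982421875))
```

```bash
cat >> h.py <<'E'
BC=np.array([.49435,.26323]);BY=-.207
def b2w(x,y):
    c,s=np.cos(BY),np.sin(BY);return BC+np.array([[c,-s],[s,c]])@[x,y]
def togo(x,y,z,base=True,az=BY+np.pi/2):
    """tool-frame shift and rotvec to level pose at base x,y (or world), world z, tool y azimuth az"""
    o,t,R=fmt();p=b2w(x,y) if base else np.array([x,y])
    Y=np.array([np.cos(az),np.sin(az),0]);Z=np.array([0,0,-1.]);G=np.c_[np.cross(Y,Z),Y,Z]
    print("go",(R.T@(np.r_[p,z]-t)).round(4),Ro.from_matrix(R.T@G).as_rotvec().round(4))
E
python3 -c "
from h import *
togo(0,-.062,.12)"
```

```text
go [-0.0146 -0.0631  0.1837] [-0.0004 -0.0003  0.0047]
```

Scaled: 0.1837 m is 0.3674, 0.138 m is 0.276, 0.0047 rad is 0.0012.

```bash
echo '[[-0.0072, -0.032, 0.092, 0, 0, 0], [-0.0146, -0.063, 0.184, 0, 0, 0], [-0.022, -0.094, 0.276, 0, 0, 0], [-0.0292, -0.1262, 0.3674, 0, 0, 0.0012], [-0.0292, -0.1262, 0.3674, 0, 0, 0.0012]]' | python3 drive.py 0 20; echo '[[0, 0, 0.032, 0, 0, 0], [0, 0, 0.032, 0, 0, 0], [0, 0, 0.032, 0, 0, 0]]' | python3 drive.py
python3 - <<'E'
from h import *
togo(0,-.062,.0885);snap("w3","wrist")
E
```

```text
clock: 1.7
tcp_pos: [0.477, 0.2016, 0.1151]
orientation: [-0.319, -3.115, 0.012]
contact_force: [-0.7, -0.9, -0.1]
grip_width: 0.0123
gripper_force: 0.0
clock: 2.0
tcp_pos: [0.4817, 0.206, 0.1058]
orientation: [0.316, 3.124, 0.003]
contact_force: [0.1, 0.9, 0.4]
grip_width: 0.0001
gripper_force: 0.0
go [-0.0005 -0.0034  0.0173] [0.0019 0.001  0.0055]
```

View pics/w3.png

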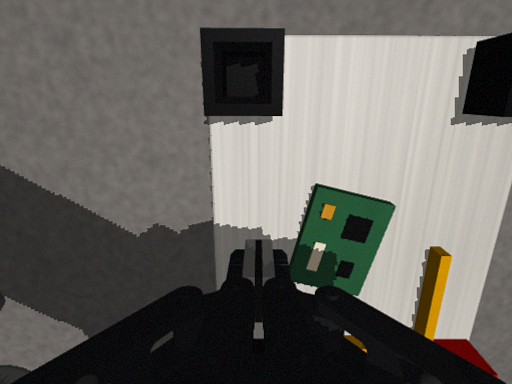

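The shut fingertips (258,245) are on the plate's -y side, left of the board (edge about (300,240)), with free room.

Scaled: 0.016 m is 0.032, 0.003 rad is 0.0008.

```bash
echo '[[0, 0, 0.032, 0, 0, 0.0008], [0, 0, 0.032, 0, 0, 0.0008], [0, 0, 0.032, 0, 0, 0.0008]]' | python3 drive.py; python3 -c "
from h import *
togo(0,-.062,.0885);togo(0,-.022,.0885)"
```

```text
clock: 2.35
tcp_pos: [0.4815, 0.2046, 0.0892]
orientation: [0.323, 3.124, 0.001]
contact_force: [0.3, 0.6, -1.4]
grip_width: -0.0001
gripper_force: 0.0
go [-0.0005 -0.002   0.0007] [0.0007 0.0005 0.001 ]
go [-0.0005  0.038   0.0007] [0.0007 0.0005 0.001 ]
```

Push 1 (+y), slowly.

Scaled: 0.039 m is 0.078, 0.034 m is 0.068.

```bash
echo '[[0, 0.02, 0, 0, 0, 0], [0, 0.036, 0, 0, 0, 0], [0, 0.052, 0, 0, 0, 0], [0, 0.068, 0, 0, 0, 0], [0, 0.078, 0, 0, 0, 0]]' | python3 drive.py; echo '[[0, 0, 0, 0, 0, 0], [0, -0.02, 0, 0, 0, 0], [0, -0.04, 0, 0, 0, 0]]' | python3 drive.py
python3 - <<'E'
from h import *
c,im,d=snap("w4","wrist");P=cloud(c,d);z=P[...,2]
g=green(im).astype(np.uint8);g=cv2.morphologyEx(g,cv2.MORPH_CLOSE,np.ones((11,11)))
q,ya,s=rectw(c,g,.02);C,S=np.cos(BY),np.sin(BY)
print("board base",np.array([[C,S],[-S,C]])@(q-BC),ya-BY,s);togo(-.052,-.04,.0885)
E
```

```text
clock: 2.85
tcp_pos: [0.4895, 0.2435, 0.0883]
orientation: [0.322, 3.125, 0.001]
contact_force: [-0.2, -0.7, 0.6]
grip_width: 0.0003
gripper_force: 0.3
clock: 3.15
tcp_pos: [0.4848, 0.2215, 0.088]
orientation: [-0.324, -3.124, 0.001]
contact_force: [0.6, -0.1, -0.1]
grip_width: -0.0002
gripper_force: 0.0
board base [-0.00615663  0.00887634] -0.00025762618 (46.13626480102539, 61.083763122558594)
go [ 0.0514  0.0054 -0.0005] [-0.0027 -0.001  -0.0022]
```

View pics/w4.png

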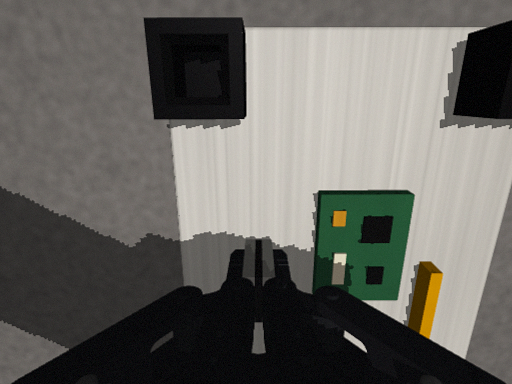

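The board is now square to the plate at about (360,245), clear of the walls. Going round to its -x side.

Scaled: 0.055 m is 0.11, 0.054 m is 0.108.

```bash
echo '[[0.05, 0.008, 0, 0, 0, 0], [0.106, 0.012, 0, 0, 0, 0], [0.108, 0.06, 0, 0, 0, 0], [0.108, 0.11, 0, 0, 0, 0], [0.108, 0.11, 0, 0, 0, 0]]' | python3 drive.py; python3 -c "
from h import *
togo(-.055,.009,.0885);togo(-.001,.009,.0885)"
```

```text
clock: 3.7
tcp_pos: [0.444, 0.2906, 0.0886]
orientation: [0.319, 3.124, 0.005]
contact_force: [-0.1, 0.5, 0.6]
grip_width: 0.0001
gripper_force: 0.0
go [ 0.0002 -0.0074  0.0001] [0.0031 0.001  0.0034]
go [-0.0538 -0.0076  0.0002] [0.0031 0.001  0.0034]
```

Scaled: -0.007 m is -0.014, -0.005 m is -0.01.

```bash
echo '[[0, -0.014, 0, 0, 0, 0], [-0.01, -0.014, 0, 0, 0, 0]]' | python3 drive.py; python3 -c "
from h import *
togo(-.055,.009,.0885);togo(-.001,.009,.0885)"
```

```text
clock: 3.9
tcp_pos: [0.4462, 0.2767, 0.0878]
orientation: [-0.327, -3.123, 0.004]
contact_force: [0.1, -0.2, 1.0]
grip_width: -0.0001
gripper_force: 0.0
go [ 0.0051  0.0057 -0.0007] [-0.0028 -0.0015 -0.0015]
go [-0.0489  0.0058 -0.0008] [-0.0028 -0.0015 -0.0015]
```

```bash
echo '[[0, 0, 0, 0, 0, 0], [0, 0, 0, 0, 0, 0], [0, 0, 0, 0, 0, 0]]' | python3 drive.py; python3 -c "
from h import *
togo(-.055,.009,.0885);togo(-.001,.009,.0885)"
```

```text
clock: 4.2
tcp_pos: [0.4472, 0.2792, 0.0882]
orientation: [-0.325, -3.125, 0.0]
contact_force: [-0.9, 0.9, -0.4]
grip_width: -0.0
gripper_force: 0.0
go [ 0.0055  0.003  -0.0003] [-0.0001 -0.0001 -0.0002]
go [-0.0485  0.003  -0.0003] [-0.0001 -0.0001 -0.0002]
```

Scaled: -0.038 m is -0.076, -0.032 m is -0.064.

```bash
echo '[[-0.016, 0.004, 0, 0, 0, 0], [-0.032, 0.006, 0, 0, 0, 0], [-0.048, 0.006, 0, 0, 0, 0], [-0.064, 0.006, 0, 0, 0, 0], [-0.076, 0.006, 0, 0, 0, 0]]' | python3 drive.py;echo '[[-0.006, 0, 0, 0, 0, 0], [-0.012, 0, 0, 0, 0, 0], [-0.016, 0, 0, 0, 0, 0], [-0.016, 0, 0, 0, 0, 0]]' | python3 drive.py; python3 -c "
from h import *
togo(-.001,.009,.0885);print(r.get_obs()['contact_force'])"
```

```text
clock: 4.7
tcp_pos: [0.4859, 0.2745, 0.0882]
orientation: [0.325, 3.124, 0.0]
contact_force: [-1.9, 0.6, -0.2]
grip_width: -0.0001
gripper_force: 0.3
clock: 5.1
tcp_pos: [0.4929, 0.2731, 0.0882]
orientation: [0.324, 3.125, 0.0]
contact_force: [0.3, -0.3, 1.1]
grip_width: 0.0001
gripper_force: 0.0
go [-0.0024 -0.0004 -0.0003] [0.0001 0.0002 0.0004]
[ 0.30793189 -0.26997056  1.06216172]
```

Now 4 mm more to touch the wall, then back off.

Scaled: -0.005 m is -0.01, -0.004 m is -0.008.

```bash
echo '[[-0.003, 0, 0, 0, 0, 0], [-0.006, 0, 0, 0, 0, 0], [-0.008, 0, 0, 0, 0, 0], [-0.01, 0, 0, 0, 0, 0], [-0.01, 0, 0, 0, 0, 0]]' | python3 drive.py;echo '[[0.02, 0, 0, 0, 0, 0], [0.04, 0, 0, 0, 0, 0], [0.07, 0, 0, 0, 0, 0], [0.07, 0, 0, 0, 0, 0], [0.07, 0, 0, 0, 0, 0]]' | python3 drive.py; python3 -c "
from h import *
togo(-.05,-.04,.0885);togo(.04,-.04,.0885);togo(.04,-.0145,.0885)"
```

```text
clock: 5.6
tcp_pos: [0.4965, 0.2725, 0.088]
orientation: [-0.322, -3.123, 0.001]
contact_force: [-5.8, -0.1, 3.3]
grip_width: 0.0
gripper_force: 2.5
clock: 6.1
tcp_pos: [0.463, 0.2796, 0.0883]
orientation: [0.322, 3.125, 0.0]
contact_force: [-0.5, -0.1, -0.9]
grip_width: -0.0001
gripper_force: 0.0
go [ 0.016  -0.0496 -0.0002] [0.0002 0.0003 0.0016]
go [-0.074  -0.0497 -0.0002] [0.0002 0.0003 0.0016]
go [-0.074  -0.0242 -0.0002] [0.0002 0.0003 0.0016]
```

Scaled: -0.06 m is -0.12, -0.054 m is -0.108.

```bash
echo '[[0, -0.05, 0, 0, 0, 0], [0, -0.1, 0, 0, 0, 0], [0, -0.108, 0, 0, 0, 0], [-0.06, -0.108, 0, 0, 0, 0], [-0.12, -0.108, 0, 0, 0, 0]]' | python3 drive.py;echo '[[-0.028, 0, 0, 0, 0, 0], [-0.028, 0, 0, 0, 0, 0], [-0.028, 0, 0, 0, 0, 0], [-0.028, 0, 0, 0, 0, 0]]' | python3 drive.py; python3 -c "
from h import *
togo(.04,-.0145,.0885)"
```

```text
clock: 6.6
tcp_pos: [0.5119, 0.2145, 0.0885]
orientation: [0.322, 3.125, 0.001]
contact_force: [0.2, 0.7, 0.6]
grip_width: 0.0001
gripper_force: 0.0
clock: 7.0
tcp_pos: [0.5231, 0.2119, 0.0879]
orientation: [-0.322, -3.123, 0.0]
contact_force: [-0.2, -0.4, 0.1]
grip_width: -0.0
gripper_force: 0.0
go [-0.0013  0.0298 -0.0007] [-0.0005 -0.0017  0.0019]
```

Scaled: 0.028 m is 0.056, 0.024 m is 0.048.

```bash
echo '[[0, 0.012, 0, 0, 0, 0], [0, 0.024, 0, 0, 0, 0], [0, 0.036, 0, 0, 0, 0], [0, 0.048, 0, 0, 0, 0], [0, 0.056, 0, 0, 0, 0]]' | python3 drive.py;echo '[[0, 0.003, 0, 0, 0, 0], [0, 0.006, 0, 0, 0, 0], [0, 0.008, 0, 0, 0, 0], [0, 0.008, 0, 0, 0, 0]]' | python3 drive.py; python3 -c "
from h import *
togo(.04,-.0145,.0885)"
```

```text
clock: 7.5
tcp_pos: [0.5305, 0.2397, 0.0882]
orientation: [0.322, 3.125, 0.0]
contact_force: [0.1, -0.4, 0.1]
grip_width: -0.0003
gripper_force: 0.4
clock: 7.9
tcp_pos: [0.5312, 0.2425, 0.0881]
orientation: [-0.324, -3.125, 0.0]
contact_force: [1.1, -0.1, 0.5]
grip_width: 0.0001
gripper_force: 0.1
go [ 0.0004 -0.0018 -0.0004] [-0.0001 -0.0001  0.0003]
```

Scaled: 0.002 m is 0.004, 0.001 m is 0.002.

```bash
echo '[[0, 0.002, 0, 0, 0, 0], [0, 0.004, 0, 0, 0, 0], [0, 0.004, 0, 0, 0, 0]]' | python3 drive.py; echo '[[0, 0.002, 0, 0, 0, 0], [0, 0.004, 0, 0, 0, 0], [0, 0.004, 0, 0, 0, 0]]' | python3 drive.py;python3 -c "
from h import *
togo(.04,-.0145,.0885)"
```

```text
clock: 8.2
tcp_pos: [0.5318, 0.2448, 0.0882]
orientation: [0.324, 3.125, 0.0]
contact_force: [-0.4, 0.2, -0.0]
grip_width: -0.0001
gripper_force: 0.0
clock: 8.5
tcp_pos: [0.5322, 0.2468, 0.0882]
orientation: [0.324, 3.125, 0.0]
contact_force: [0.1, 0.6, -1.3]
grip_width: -0.0002
gripper_force: 0.0
go [ 0.0004 -0.0062 -0.0003] [0.0003 0.0002 0.0006]
```

Scaled: 0.003 m is 0.006, 0.002 m is 0.004.

```bash
echo '[[0, 0.002, 0, 0, 0, 0], [0, 0.004, 0, 0, 0, 0], [0, 0.006, 0, 0, 0, 0], [0, 0.006, 0, 0, 0, 0]]' | python3 drive.py
python3 - <<'E'
from h import *
togo(.04,-.0145,.0885);c,im,d=snap("w5","wrist")
g=green(im).astype(np.uint8);g=cv2.morphologyEx(g,cv2.MORPH_CLOSE,np.ones((11,11)))
q,ya,s=rectw(c,g,.02);C,S=np.cos(BY),np.sin(BY)
print("board base",np.array([[C,S],[-S,C]])@(q-BC),ya-BY,s)
E
```

```text
clock: 8.9
tcp_pos: [0.5326, 0.2484, 0.0882]
orientation: [-0.325, -3.124, 0.002]
contact_force: [-1.1, -4.2, 4.3]
grip_width: -0.0
gripper_force: 2.4
go [ 0.0005 -0.0079 -0.0003] [-0.0015 -0.0004 -0.0002]
board base [0.03644549 0.02218206] 0.00563477 (45.01438522338867, 53.69285583496094)
```

View pics/w5.png

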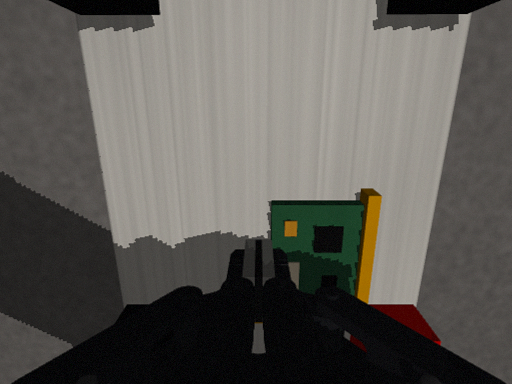

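The board now touches the wall along x (right edge at (365,250)), and force rose to 4 N. A last +x push to make sure of the other wall.

Scaled: 0.08 m is 0.16, 0.06 m is 0.12.

```bash
echo '[[0, -0.04, 0, 0, 0, 0], [0, -0.068, 0, 0, 0, 0], [0.06, -0.068, 0, 0, 0, 0], [0.12, -0.068, 0, 0, 0, 0], [0.16, -0.068, 0, 0, 0, 0]]' | python3 drive.py;echo '[[0, 0.06, 0, 0, 0, 0], [0, 0.12, 0, 0, 0, 0], [0, 0.126, 0, 0, 0, 0], [0, 0.126, 0, 0, 0, 0], [0, 0.126, 0, 0, 0, 0]]' | python3 drive.py; python3 -c "
from h import *
togo(0,.022,.0885)"
```

```text
clock: 9.45
tcp_pos: [0.4454, 0.2316, 0.0881]
orientation: [-0.325, -3.124, 0.0]
contact_force: [0.8, -0.5, -0.2]
grip_width: -0.0001
gripper_force: 0.0
clock: 9.95
tcp_pos: [0.4602, 0.2925, 0.088]
orientation: [-0.326, -3.124, 0.002]
contact_force: [-0.6, -0.6, -1.1]
grip_width: 0.0
gripper_force: 0.0
go [-0.0394  0.0004 -0.0005] [-0.001  -0.0004 -0.001 ]
```

Scaled: -0.037 m is -0.074, -0.036 m is -0.072.

```bash
echo '[[-0.02, 0, 0, 0, 0, 0], [-0.04, 0, 0, 0, 0, 0], [-0.06, 0, 0, 0, 0, 0], [-0.072, 0, 0, 0, 0, 0], [-0.074, 0, 0, 0, 0, 0]]' | python3 drive.py;echo '[[-0.003, 0, 0, 0, 0, 0], [-0.006, 0, 0, 0, 0, 0], [-0.009, 0, 0, 0, 0, 0], [-0.009, 0, 0, 0, 0, 0]]' | python3 drive.py; python3 -c "
from h import *
togo(0,.022,.0885)"
```

```text
clock: 10.45
tcp_pos: [0.4979, 0.2859, 0.0882]
orientation: [0.326, 3.124, 0.0]
contact_force: [-0.2, -0.8, 0.1]
grip_width: -0.0002
gripper_force: 0.0
clock: 10.85
tcp_pos: [0.4994, 0.2862, 0.088]
orientation: [-0.322, -3.122, 0.001]
contact_force: [-4.9, 0.5, 3.2]
grip_width: 0.0001
gripper_force: 2.5
go [ 0.0002 -0.0015 -0.0005] [-0.001  -0.0028  0.0017]
```

Scaled: -0.19 m is -0.38, 0.03 m is 0.06.

```bash
echo '[[0.04, 0, 0, 0, 0, 0], [0.06, 0, -0.08, 0, 0, 0], [0.06, 0, -0.18, 0, 0, 0], [0.06, 0, -0.28, 0, 0, 0], [0.06, 0, -0.38, 0, 0, 0]]' | python3 drive.py 0.085; echo '[[0, 0, -0.04, 0, 0, 0], [0, 0, -0.04, 0, 0, 0], [0, 0, -0.04, 0, 0, 0], [0, 0, -0.04, 0, 0, 0], [0, 0, -0.04, 0, 0, 0]]' | python3 drive.py
python3 - <<'E'
from h import *
o,t,R=fmt();c,im,d=snap("w6","wrist");cv2.imwrite("pics/w6c.png",cv2.resize(im[100:300,180:430],None,fx=3,fy=3))
z=cloud(c,d)[...,2]
C,S=np.cos(BY),np.sin(BY);g=green(im).astype(np.uint8);g[300:]=0;g[:,:180]=0;g=cv2.morphologyEx(g,cv2.MORPH_CLOSE,np.ones((11,11)))
q,ya,s=rectw(c,g,.02);print("board base",np.array([[C,S],[-S,C]])@(q-BC),ya-BY,s,np.percentile(z[g>0],[5,50,95]))
togo(.557,-.229,.303,False,-1.09+np.pi/2)
E
```

```text
clock: 11.35
tcp_pos: [0.4714, 0.2917, 0.2803]
orientation: [0.323, 3.124, 0.0]
contact_force: [0.6, 1.0, 0.0]
grip_width: 0.0724
gripper_force: 0.0
clock: 11.85
tcp_pos: [0.4711, 0.2915, 0.2966]
orientation: [-0.323, -3.123, 0.003]
contact_force: [-0.9, 0.3, -0.1]
grip_width: 0.0848
gripper_force: 0.0
board base [0.04021404 0.02205118] 0.0004595369 (43.779659271240234, 60.318180084228516) [0.01936913 0.02081282 0.02237727]
go [-0.1907 -0.4919 -0.0055] [-2.700e-03 -5.000e-04  8.834e-01]
```

View pics/w6c.png

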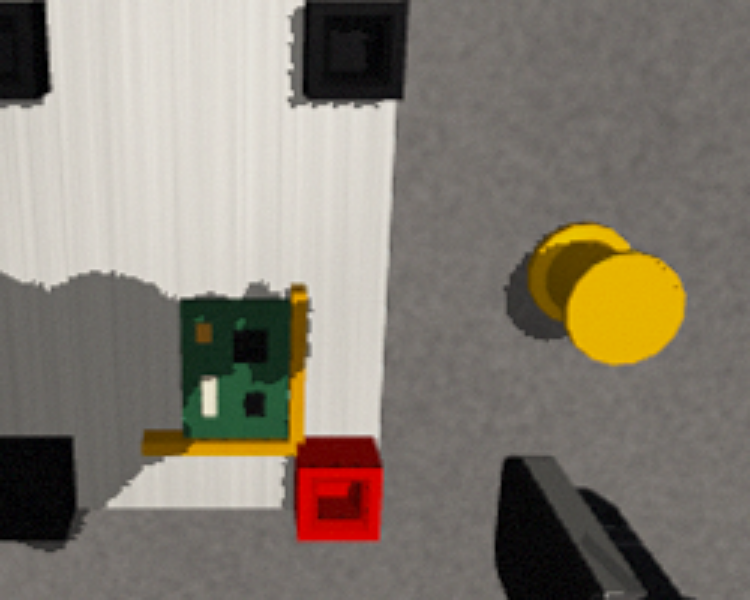

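Board is flat and flush against both yellow walls (corner at about (292,437) in the crop), measured at (40.2, 22.1) mm in base_tier. Now to the upper tier.

Scaled: -0.23 m is -0.46, -0.184 m is -0.368, 0.44 rad is 0.11.

```bash
python3 -c "
from h import *
togo(.538,-.194,.36,False,-1.09+np.pi/2)"; echo '[[-0.032, -0.092, -0.012, 0, 0, 0.02], [-0.064, -0.184, -0.024, 0, 0, 0.0425], [-0.096, -0.276, -0.036, 0, 0, 0.065], [-0.128, -0.368, -0.048, 0, 0, 0.0875], [-0.16, -0.46, -0.06, 0, 0, 0.11]]' | python3 drive.py; python3 -c "
from h import *
togo(.538,-.194,.36,False,-1.09+np.pi/2)"
```

```text
go [-0.1649 -0.4616 -0.0625] [-2.700e-03 -5.000e-04  8.834e-01]
clock: 12.4
tcp_pos: [0.5025, 0.0484, 0.3278]
orientation: [-1.003, -2.976, 0.001]
contact_force: [1.2, -0.5, -0.2]
grip_width: 0.0851
gripper_force: 0.0
go [-0.175  -0.1714 -0.0321] [-9.000e-04 -4.000e-04  4.399e-01]
```

Scaled: -0.175 m is -0.35, -0.17 m is -0.34, 0.44 rad is 0.11.

```bash
echo '[[-0.07, -0.068, -0.012, 0, 0, 0.0225], [-0.14, -0.136, -0.024, 0, 0, 0.045], [-0.21, -0.204, -0.04, 0, 0, 0.0675], [-0.28, -0.272, -0.052, 0, 0, 0.0875], [-0.35, -0.34, -0.064, 0, 0, 0.11]]' | python3 drive.py; echo '[[0, 0, 0, 0, 0, 0], [0, 0, 0, 0, 0, 0], [0, 0, 0, 0, 0, 0], [0, 0, 0, 0, 0, 0]]' | python3 drive.py
python3 - <<'E'
from h import *
o,t,R=fmt();print(t);c,im,d=snap("u1","wrist");np.savez("u1.npz",im=im,d=d,**c)
togo(.538,-.194,.36,False,-1.09+np.pi/2)
E
```

```text
clock: 12.9
tcp_pos: [0.5399, -0.1926, 0.3599]
orientation: [-1.628, -2.686, 0.001]
contact_force: [0.7, 1.0, -1.2]
grip_width: 0.0852
gripper_force: 0.0
clock: 13.3
tcp_pos: [0.5402, -0.1889, 0.3596]
orientation: [-1.619, -2.691, -0.0]
contact_force: [0.1, 0.1, -0.0]
grip_width: 0.0849
gripper_force: 0.0
[ 0.54016863 -0.18890954  0.35959076]
go [-0.0034 -0.0042 -0.0003] [-0.0003 -0.001   0.0064]
```

View pics/u1.png

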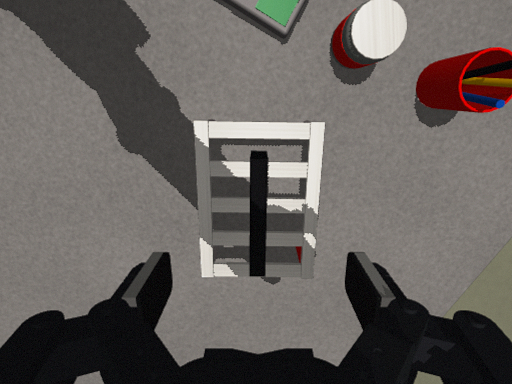

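The tier is in view: deck rim (195..325, 122..277), handle bar from (259,152) to (258,275), red post at (301,255), i.e. lower right, so +x,+y as expected.

```bash
cat > tier.py <<'E'
from h import *
def tier(c,im,d):
    z=cloud(c,d)[...,2];z[280:]=0;z[:,:185]=0;z[:,335:]=0
    for n,m in(("deck",abs(z-.085)<.007),("bar",abs(z-.133)<.008)):
        zz=np.median(z[m]);q,ya,s=rectw(c,m,zz);print(n,"z",zz.round(4),q.round(4),ya.round(4),np.round(s,1))
E
python3 - <<'E'
from tier import *
f=np.load("u1.npz");c={k:f[k] for k in("camera_matrix","R","t")};tier(c,f["im"],f["d"])
c,im,d=snap("u2","wrist");tier(c,im,d)
T=viewer.camera_info("top");S=viewer.camera_info("scene")
print(two(T,(329,203),S,(155,162)),two(T,(379,183),S,(195,165)))
E
```

```text
deck z 0.0843 [ 0.5608 -0.2283] -1.0969 [146.2 199.6]
bar z 0.1335 [ 0.5607 -0.2274] -1.0924 [ 17.4 133.9]
deck z 0.0843 [ 0.5609 -0.2285] -1.0974 [146.2 199.9]
bar z 0.1335 [ 0.5609 -0.2277] -1.0926 [ 17.4 134.1]
(array([ 0.56497776, -0.21177264,  0.12816857]), np.float64(0.12212563210920664)) (array([ 0.54899166, -0.22783039,  0.13932428]), np.float64(0.11827833818986404))
```

```bash
python3 - <<'E'
from h import *
T=viewer.camera_info("top");S=viewer.camera_info("scene")
print(two(T,(329,203),S,(195,168)),two(T,(379,183),S,(155,163)))
togo(.5609,-.228,.26,False,-1.096+np.pi/2)
E
echo '[[-0.02, -0.01, 0.06, 0, 0, 0], [-0.05, -0.016, 0.12, 0, 0, 0.001], [-0.08, -0.02, 0.18, 0, 0, 0.0025], [-0.086, -0.022, 0.2, 0, 0, 0.0028], [-0.086, -0.022, 0.2, 0, 0, 0.0028]]' | python3 drive.py 0.06; echo '[[0, 0, 0, 0, 0, 0], [0, 0, 0, 0, 0, 0], [0, 0, 0, 0, 0, 0]]' | python3 drive.py
python3 - <<'E'
from h import *
togo(.5609,-.228,.179,False,-1.096+np.pi/2)
c,im,d=snap("u3","wrist");z=cloud(c,d)[...,2];m=abs(z-.133)<.006;m[260:]=0;print(np.median(z[m]),rectw(c,m,.1335))
E
```

```text
(array([ 0.52800666, -0.17140884,  0.11085644]), np.float64(0.00747523440990202)) (array([ 0.58361786, -0.28873416,  0.11623952]), np.float64(0.006989052127146378))
go [-0.044   0.0002  0.0999] [-0.0001 -0.0007  0.012 ]
clock: 13.9
tcp_pos: [0.5496, -0.2334, 0.2589]
orientation: [-1.637, -2.678, 0.002]
contact_force: [-0.3, 0.4, -0.2]
grip_width: 0.0599
gripper_force: 0.0
clock: 14.2
tcp_pos: [0.551, -0.2335, 0.2616]
orientation: [1.636, 2.679, 0.002]
contact_force: [-0.6, -0.4, 1.0]
grip_width: 0.0603
gripper_force: 0.0
go [0.0004 0.0112 0.0826] [ 0.0021  0.0011 -0.0006]
0.1336140288779783 (array([ 0.55382861, -0.21441846]), np.float32(-1.0944362), (17.575546264648438, 101.28447723388672))
```

Scaled: 0.082 m is 0.164, 0.011 m is 0.022.

```bash
echo '[[0, 0.012, 0, 0, 0, 0], [0, 0.022, 0.04, 0, 0, 0], [0, 0.022, 0.09, 0, 0, 0], [0, 0.022, 0.14, 0, 0, 0], [0, 0.022, 0.164, 0, 0, 0]]' | python3 drive.py; echo '[[0, 0, 0, 0, 0, 0], [0, 0, 0, 0, 0, 0], [0, 0, 0, 0, 0, 0]]' | python3 drive.py; python3 -c "
from h import *
togo(.5609,-.228,.179,False,-1.096+np.pi/2)"
```

```text
clock: 14.75
tcp_pos: [0.5598, -0.228, 0.1763]
orientation: [-1.637, -2.679, 0.001]
contact_force: [-1.0, 0.6, 0.6]
grip_width: 0.0602
gripper_force: 0.0
clock: 15.05
tcp_pos: [0.5609, -0.2293, 0.1795]
orientation: [1.638, 2.678, 0.001]
contact_force: [0.7, -0.2, -0.5]
grip_width: 0.0597
gripper_force: 0.0
go [0.0011 0.0006 0.0005] [ 0.0017  0.0015 -0.0016]
```

Scaled: -0.015 m is -0.03, -0.01 m is -0.02.

```bash
echo '[[0, 0, 0, 0, 0, 0], [0, 0, 0, 0, 0, 0], [0, 0, 0, 0, 0, 0], [0, 0, 0, 0, 0, 0], [0, 0, 0, 0, 0, 0]]' | python3 drive.py 0 90; echo '[[0, 0, 0, 0, 0, 0], [0, 0, 0, 0, 0, 0], [0, 0, -0.01, 0, 0, 0], [0, 0, -0.02, 0, 0, 0], [0, 0, -0.03, 0, 0, 0]]' | python3 drive.py; python3 -c "
from h import *
o,t,R=fmt();print(t,R[:,1],np.arctan2(R[1,1],R[0,1]))"
```

```text
clock: 15.55
tcp_pos: [0.5605, -0.2289, 0.1789]
orientation: [1.638, 2.68, 0.001]
contact_force: [-0.9, 0.9, 5.9]
grip_width: 0.0165
gripper_force: 88.0
clock: 16.05
tcp_pos: [0.5594, -0.2286, 0.1927]
orientation: [-1.638, -2.679, 0.001]
contact_force: [-0.7, 0.8, -7.2]
grip_width: 0.0166
gripper_force: 88.1
[ 0.55939791 -0.22863475  0.19273014] [ 0.89008216  0.45579764 -0.00150516] 0.47326873187230845
```

```bash
echo '[[0, 0, -0.06, 0, 0, 0], [0, 0, -0.13, 0, 0, 0], [0, 0, -0.2, 0, 0, 0], [0, 0, -0.27, 0, 0, 0], [0, 0, -0.33, 0, 0, 0]]' | python3 drive.py; echo '[[0, 0, 0, 0, 0, 0], [0, 0, 0, 0, 0, 0]]' | python3 drive.py; python3 -c "
from h import *
togo(0,0,.36)"
```

```text
clock: 16.55
tcp_pos: [0.5596, -0.2291, 0.3599]
orientation: [1.639, 2.68, 0.0]
contact_force: [1.3, -0.2, -6.7]
grip_width: 0.0164
gripper_force: 89.3
clock: 16.75
tcp_pos: [0.5596, -0.2287, 0.3575]
orientation: [-1.638, -2.68, -0.0]
contact_force: [-0.8, -0.0, -8.0]
grip_width: 0.0164
gripper_force: 89.3
go [ 0.4676  0.1661 -0.0022] [ 2.000e-04 -7.000e-04 -8.906e-01]
```

Scaled: 0.145 m is 0.29, 0.11 m is 0.22, -0.28 rad is -0.07.

```bash
echo '[[0.03, 0.01, -0.004, 0, 0, -0.0075], [0.08, 0.028, -0.006, 0, 0, -0.02], [0.15, 0.054, -0.006, 0, 0, -0.035], [0.22, 0.078, -0.006, 0, 0, -0.0525], [0.29, 0.102, -0.006, 0, 0, -0.07]]' | python3 drive.py; python3 -c "
from h import *
togo(0,0,.36)"
```

```text
clock: 17.25
tcp_pos: [0.5378, -0.0742, 0.3589]
orientation: [-1.241, -2.882, 0.002]
contact_force: [1.2, 0.2, -6.5]
grip_width: 0.0164
gripper_force: 89.3
go [ 0.275   0.2003 -0.0009] [-0.002  -0.0037 -0.6063]
```

Scaled: 0.15 m is 0.3, 0.12 m is 0.24, -0.3 rad is -0.075.

```bash
echo '[[0.06, 0.044, 0, 0, 0, -0.015], [0.12, 0.088, 0, 0, 0, -0.03], [0.18, 0.132, 0, 0, 0, -0.045], [0.24, 0.176, 0, 0, 0, -0.06], [0.3, 0.22, 0, 0, 0, -0.075]]' | python3 drive.py; python3 -c "
from h import *
togo(0,0,.36)"
```

```text
clock: 17.75
tcp_pos: [0.5151, 0.11, 0.359]
orientation: [-0.797, -3.035, 0.003]
contact_force: [1.3, -0.3, -7.3]
grip_width: 0.0167
gripper_force: 89.3
go [ 0.0934  0.1233 -0.0011] [-0.0024 -0.0031 -0.3065]
```

The manual's scale: shifts go in shares of 0.5 m and turns go in shares of 4 rad. Converting my numbers, 0.123 m is 0.246, 0.112 m is 0.224, -0.305 rad is -0.0763.

```bash
echo '[[0.044, 0.06, 0, 0, 0, -0.0175], [0.088, 0.12, 0, 0, 0, -0.035], [0.132, 0.18, 0, 0, 0, -0.0525], [0.166, 0.224, 0, 0, 0, -0.0675], [0.184, 0.246, 0, 0, 0, -0.0763]]' | python3 drive.py; echo '[[0, 0, 0, 0, 0, 0], [0, 0, 0, 0, 0, 0], [0, 0, 0, 0, 0, 0], [0, 0, 0, 0, 0, 0], [0, 0, 0, 0, 0, 0]]' | python3 drive.py
python3 - <<'E'
from h import *
togo(0,0,.26)
o,t,R=fmt();c,im,d=snap("p1","wrist");np.savez("p1.npz",im=im,d=d,tt=t,Rt=R,**c)
E
```

```text
clock: 18.25
tcp_pos: [0.4961, 0.2638, 0.3594]
orientation: [-0.322, -3.122, 0.002]
contact_force: [-0.8, -0.5, -7.6]
grip_width: 0.0165
gripper_force: 89.3
clock: 18.75
tcp_pos: [0.4983, 0.2594, 0.3613]
orientation: [0.336, 3.123, -0.0]
contact_force: [-0.1, 0.4, -7.7]
grip_width: 0.0165
gripper_force: 89.3
go [0.0046 0.0029 0.1013] [-0.0001  0.0001 -0.0073]
```

View pics/p1.png

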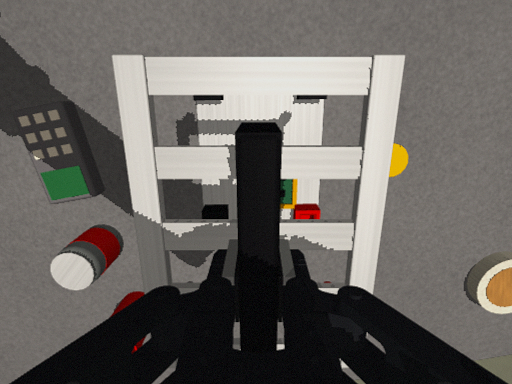

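The carried tier is seen from behind: deck -x edge at row 56, rails at columns 113..155 and 365..405. Below it the base tier is visible, with red block (306,212) and board corner (288,190). Measuring the in-hand pose.

```bash
cat > inhand.py <<'E'
from h import *
def inhand(c,im,d,t,R):
    P=(cloud(c,d)-t)@R  # tool frame
    m=(abs(P[...,2]-.094)<.008)&(d>0);m[:,:90]=0;m[:,430:]=0;m[270:]=0
    Q=P[m];A=np.c_[Q[:,:2],np.ones(len(Q))];k=np.linalg.lstsq(A,Q[:,2],rcond=None)[0];e=Q[:,2]-A@k
    g=abs(e)<.003;k=np.linalg.lstsq(A[g],Q[g,2],rcond=None)[0]
    print("deck plane z=%.4f slope x %.4f y %.4f"%(k[2],k[0],k[1]),g.sum())
    def pt(u,v):  # ray on deck plane in tool frame
        o,w=ray(c,(u,v));o=(o-t)@R;w=w@R;s=(k[0]*o[0]+k[1]*o[1]+k[2]-o[2])/(w[2]-k[0]*w[0]-k[1]*w[1]);return o+s*w
    L=[];Rr=[];T=[]
    for v in range(75,250,5):
        u=np.where(m[v])[0];L.append(pt(u[0]-.5,v));Rr.append(pt(u[-1]+.5,v))
    for u in range(130,390,5):T.append(pt(u,np.where(m[:,u])[0][0]-.5))
    L,Rr,T=map(np.array,(L,Rr,T))
    def fit(a,b):
        p=np.polyfit(a,b,1);w=abs(b-np.polyval(p,a))<.002;return np.polyfit(a[w],b[w],1)
    l=fit(L[:,0],L[:,1]);q=fit(Rr[:,0],Rr[:,1]);h=fit(T[:,1],T[:,0])
    print("left",l,"right",q,"top",h)
    yaw=(l[0]+q[0]-h[0])/3   # angle of tier -x axis (tool x) in tool frame
    mid=h[1]-.1; y0=(l[1]+q[1])/2+(l[0]+q[0])/2*mid
    print("width",q[1]-l[1],"tier centre in tool x,y",mid+h[0]*y0,y0,"yaw",yaw);return k,mid,y0,yaw
E
python3 - <<'E'
from inhand import *
f=np.load("p1.npz");inhand({k:f[k] for k in("camera_matrix","R","t")},f["im"],f["d"],f["tt"],f["Rt"])
for i in range(2):
    o,t,R=fmt();c,im,d=snap(f"p2{i}","wrist");inhand(c,im,d,t,R)
E
```

```text
deck plane z=0.0942 slope x 0.0019 y 0.0001 30749
left [-0.00141452 -0.07288328] right [0.00180309 0.07318312] top [-0.00071442  0.09824577]
width 0.14606639728203097 tier centre in tool x,y -0.0017543322726433581 0.00014958063352410054 yaw 0.0003676631662056923
deck plane z=0.0942 slope x 0.0019 y 0.0001 30753
left [-0.00138764 -0.07290081] right [0.00181709 0.07316692] top [-0.00066796  0.09821792]
width 0.14606773313349902 tier centre in tool x,y -0.001782172734110303 0.00013266923768505718 yaw 0.0003658018941949884
deck plane z=0.0942 slope x 0.0017 y 0.0002 30767
left [-0.00136044 -0.07289907] right [0.00150577 0.07317308] top [-0.00071204  0.09826982]
width 0.14607214971561255 tier centre in tool x,y -0.0017302756055652215 0.00013687619458712302 yaw 0.00028578907541093075
```

Scaled: 0.12 m is 0.24, 0.05 m is 0.1, -0.007 rad is -0.0018.

```bash
python3 -c "
from h import *
togo(-.0017,0,.235)"; echo '[[0.006, 0.004, 0.04, 0, 0, -0.001], [0.012, 0.006, 0.1, 0, 0, -0.0018], [0.012, 0.006, 0.16, 0, 0, -0.0018], [0.012, 0.006, 0.21, 0, 0, -0.0018], [0.012, 0.006, 0.24, 0, 0, -0.0018]]' | python3 drive.py; echo '[[0, 0, 0, 0, 0, 0], [0, 0, 0, 0, 0, 0], [0, 0, 0, 0, 0, 0], [0, 0, 0, 0, 0, 0], [0, 0, 0, 0, 0, 0]]' | python3 drive.py
python3 - <<'E'
from h import *
togo(-.0017,0,.1972);o,t,R=fmt()
C=r.get_obs()["contact_force"];print(C)
E
```

```text
go [0.006  0.0022 0.1263] [ 0.0001  0.0001 -0.0062]
clock: 19.4
tcp_pos: [0.4919, 0.2643, 0.2391]
orientation: [-0.322, -3.123, 0.003]
contact_force: [-0.0, 0.1, -7.0]
grip_width: 0.0166
gripper_force: 89.2
clock: 19.9
tcp_pos: [0.4931, 0.2649, 0.2421]
orientation: [0.322, 3.124, 0.002]
contact_force: [0.3, -0.1, -7.4]
grip_width: 0.0162
gripper_force: 89.2
go [ 0.0002 -0.0014  0.0449] [0.0013 0.001  0.0014]
[ 0.3105495  -0.05801222 -7.39715612]
```

Scaled: 0.03 m is 0.06, 0.027 m is 0.054, 0.001 rad is 0.0003.

```bash
echo '[[0, -0.0026, 0.016, 0, 0, 0.0003], [0, -0.0026, 0.032, 0, 0, 0.0003], [0, -0.0026, 0.044, 0, 0, 0.0003], [0, -0.0026, 0.054, 0, 0, 0.0003], [0, -0.0026, 0.06, 0, 0, 0.0003]]' | python3 drive.py; echo '[[0, 0, 0, 0, 0, 0], [0, 0, 0, 0, 0, 0], [0, 0, 0, 0, 0, 0]]' | python3 drive.py; python3 -c "
from h import *
togo(-.0017,0,.1972)"
```

```text
clock: 20.4
tcp_pos: [0.4925, 0.2633, 0.2105]
orientation: [-0.324, -3.125, 0.001]
contact_force: [1.0, -1.0, -6.5]
grip_width: 0.0163
gripper_force: 89.4
clock: 20.7
tcp_pos: [0.4926, 0.2634, 0.2114]
orientation: [0.324, 3.125, 0.0]
contact_force: [-1.0, -0.6, -8.2]
grip_width: 0.0166
gripper_force: 89.3
go [-0.0001  0.0002  0.0142] [0.0003 0.0002 0.0004]
```

Scaled: 0.012 m is 0.024, 0.01 m is 0.02.

```bash
echo '[[0, 0, 0.006, 0, 0, 0], [0, 0, 0.012, 0, 0, 0], [0, 0, 0.016, 0, 0, 0], [0, 0, 0.02, 0, 0, 0], [0, 0, 0.024, 0, 0, 0]]' | python3 drive.py; echo '[[0, 0, 0.002, 0, 0, 0], [0, 0, 0.003, 0, 0, 0], [0, 0, 0.003, 0, 0, 0]]' | python3 drive.py; python3 -c "
from h import *
togo(-.0017,0,.1972)"
```

```text
clock: 21.2
tcp_pos: [0.4926, 0.2634, 0.1991]
orientation: [0.324, 3.125, 0.0]
contact_force: [0.9, -0.4, -6.2]
grip_width: 0.0165
gripper_force: 89.4
clock: 21.5
tcp_pos: [0.4925, 0.2634, 0.1976]
orientation: [-0.324, -3.125, 0.0]
contact_force: [0.2, -0.0, -7.6]
grip_width: 0.0164
gripper_force: 89.3
go [-0.0002  0.0002  0.0004] [-0.      0.      0.0005]
```

Still hanging freely, with no side force; the last millimetres until the weight comes off.

Scaled: 0.001 m is 0.002, 0.0005 m is 0.001.

```bash
for i in 1 2 3; do echo '[[0, 0, 0.001, 0, 0, 0], [0, 0, 0.002, 0, 0, 0], [0, 0, 0.002, 0, 0, 0]]' | python3 drive.py | sed -n 2,4p; done
```

```text
tcp_pos: [0.4927, 0.2633, 0.197]
orientation: [0.324, 3.124, 0.0]
contact_force: [2.0, -1.0, -4.4]
tcp_pos: [0.4928, 0.2633, 0.1969]
orientation: [0.324, 3.124, 0.001]
contact_force: [-2.0, -2.9, 7.4]
tcp_pos: [0.4928, 0.2633, 0.1968]
orientation: [0.325, 3.124, 0.001]
contact_force: [-5.8, -4.6, 15.9]
```

Seated at TCP z 0.197, as computed. Easing the press off, then releasing.

Scaled: -0.0015 m is -0.003, -0.001 m is -0.002.

```bash
echo '[[0, 0, -0.002, 0, 0, 0], [0, 0, -0.003, 0, 0, 0], [0, 0, -0.003, 0, 0, 0]]' | python3 drive.py; echo '[[0, 0, 0, 0, 0, 0], [0, 0, 0, 0, 0, 0], [0, 0, 0, 0, 0, 0], [0, 0, 0, 0, 0, 0]]' | python3 drive.py 0.06; echo '[[0, 0, -0.02, 0, 0, 0], [0, 0, -0.06, 0, 0, 0], [0, 0, -0.12, 0, 0, 0], [0, 0, -0.2, 0, 0, 0], [0, 0, -0.28, 0, 0, 0]]' | python3 drive.py; echo '[[0, 0, -0.06, 0, 0, 0], [0.06, 0, -0.12, 0, 0, 0], [0.1, 0, -0.12, 0, 0, 0], [0.1, 0, -0.12, 0, 0, 0], [0.1, 0, -0.12, 0, 0, 0]]' | python3 drive.py;  python3 - <<'E'
from h import *
c,im,d=snap("f1","wrist");S,si,sd=snap("f2","scene")
z=cloud(c,d)[...,2];C,Sn=np.cos(BY),np.sin(BY)
m=abs(z-.103)<.007;m[:,:120]=0;m[:,400:]=0;m[290:]=0
q,ya,s=rectw(c,m,.103);P=cloud(c,d)[m];A=np.c_[P[:,:2]-q,np.ones(len(P))]
print("deck",np.array([[C,Sn],[-Sn,C]])@(q-BC),ya-BY,s,"plane",np.linalg.lstsq(A,P[:,2],rcond=None)[0])
v=np.hstack([im[:290,120:420],cv2.resize(si[150:310,190:430],(480,320))[:290]]);cv2.imwrite("pics/f3.png",v)
E
```

```text
clock: 22.7
tcp_pos: [0.4928, 0.2633, 0.1969]
orientation: [0.324, 3.124, 0.001]
contact_force: [-3.0, -3.8, 7.3]
grip_width: 0.0167
gripper_force: 91.3
clock: 23.1
tcp_pos: [0.4924, 0.2637, 0.1961]
orientation: [-0.323, -3.125, -0.0]
contact_force: [1.2, 0.2, -0.1]
grip_width: 0.06
gripper_force: 0.0
clock: 23.6
tcp_pos: [0.4922, 0.2631, 0.3382]
orientation: [-0.324, -3.125, 0.0]
contact_force: [0.7, 0.6, -0.5]
grip_width: 0.0599
gripper_force: 0.0
clock: 24.1
tcp_pos: [0.4435, 0.2735, 0.3967]
orientation: [0.323, 3.124, 0.001]
contact_force: [1.6, 1.2, 0.7]
grip_width: 0.06
gripper_force: 0.0
deck [-1.55437301e-03  8.01166750e-05] 0.00018058717 (145.92770385742188, 198.7876739501953) plane [-0.00226792  0.0004351   0.10229747]
```

View pics/f3.png

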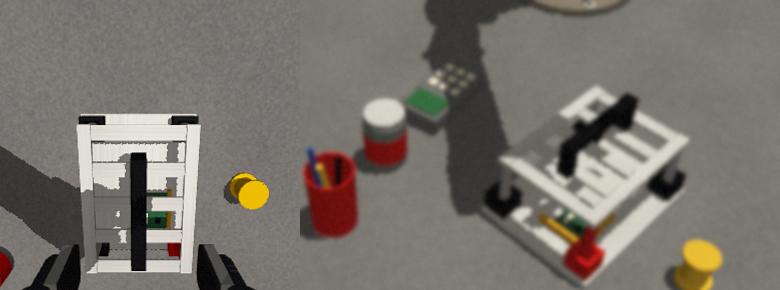

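The tier sits level (deck z 102 mm, expected 103), with the red post in the red block (585,255). The board is still in its yellow corner, and the bystanders are where they were.

```bash
python3 -c "
from bench import r, viewer
print(r.hand_in())"
```

```text
the job is handed in; nothing more can be done
None
```

The job is handed in at about 24 s: before stacking, the board measured flush in the yellow corner. The upper tier is seated level with its red post in the red socket and released, and the last picture shows the board still in its corner and the bystanders unmoved.

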